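# Roll the long tube to the pair of lines

### The arm

A 7-joint arm with a two-finger parallel gripper is mounted at the origin on a cart in front of the work surface, level with it; the furniture and walls round the work are solid. World frame = base frame: x ahead of the robot, y to its left, z up, the work surface at z = 0. Lengths are in m, angles in degrees, forces in N, time in s.
With the tool pointing down it reaches from about 0.425 to 1.025 m from the base axis. Payload 9.4 kg.
Tool frame: the origin (TCP) lies on the centre line of the jaws, within the pads' length; the fingertips stand 11 mm ahead of it and the grasp point (between the pads) lies 8 mm behind it (tip_reach is the distance from the TCP to the fingertips, in m); z points along the fingers, y is the direction in which the jaws open and shut (so a half turn about z gives the same grasp; the last joint's range is limited). The gripper opens to 85 mm and grips with 20 to 120 N. Pads are 22 mm wide; open, the fingers measure 114 mm over their backs; the gripper's body (76 mm by 85 mm) begins 54 mm behind the grasp point. The pads swing forward as they close: fully open they stand 13 mm farther back than shut.
Start: joints at [-72.347, 34.337, -0.143, 91.639, 0.103, 54.024, -4.572], TCP at [0.272, 0.672, 0.21] pointing down, gripper open.
Joint ranges: [-147.43, 147.43], [-19.82, 112.94], [-74.19, 73.91], [6.32, 146.72], [-59.91, 239.91], [6.04, 106.73], [-150.56, 150.56]. Speed limits (degrees/s): [127.2, 127.2, 172.46, 172.46, 180, 180, 180].

### API

Orientations are given as [roll, pitch, yaw] about the fixed x, y, z axes, in that order (R = Rz(yaw) Ry(pitch) Rx(roll)).
In Python, from station import * gives the robot as it stands. The module is installed in compiled form; this text tells all that it offers.
- The arm moves only by the tool drive_tool, never from a script. Its argument "deltas" is a list of rows, each a list of 3 entries, a list of its own where there are three numbers: the shift along the tool's x, y, z in mm, then the turn about the tool's z in rad, then the closure, from 0 (fully open) to 1 (shut). A call has 1 to 12 rows; each row is the pose to reach, as a shift and turn from the pose commanded when the call began, along the tool's axes at that moment; what a row does not reach only later rows make up. A row lasts 1/12 s, in which the tool goes at most 41.7 mm and 7.16 degrees, less where a joint would pass 70% of its speed; a pose out of reach is approached as far as the arm can. A call with a gripper value outside its range is refused whole. The fingers move at their own pace and stop on an object; "force" is the grip in N (left out, the last holds). Time passes only in rows, so rows that repeat a pose let the fingers close. It gives the time, the measured TCP pose, the force and the opening at its end, in the units of the state.
- sense(): the state, without advancing time (a new reading comes with each control period).
- read_camera(name): name is "scene" or "top" or "wrist"; returns a dict with "image" (400x640x3 uint8, red, green, blue), "z_map" (400x640 float32, m along the optical axis (not along the pixel's ray), 0 where there is no reading), "camera_matrix" (3x3 intrinsics, pixels), "R" (3x3) and "t" (3): a world point X has camera coordinates R X + t; the wrist camera has in their place "tool_from_camera" (4x4, takes a point from camera to tool coordinates, whose origin is the TCP and whose axes are the flange's). Camera axes: x right, y down, z forward; pixel columns grow to the right and rows downward; lengths in m; the calibration is good to about 2 mm. A picture is of the moment at which its call begins: read the wrist's pose just before it.
- finish_job(): hands the job in, once; it reports no verdict.
The state is a dict: "time_s": time; "q": joint angles; "qvel": joint speeds; "tau": joint torques, N m; "ee_pos": TCP position; "ee_rot": TCP orientation; "wrist_force": force on the tool from outside, world axes, zero at the start; "torque": the same for the moment, N m; "opening": finger opening in m.
Only numpy, scipy, OpenCV 4.12 (cv2) and the standard library are available. Lean on these libraries where they do the work, as an engineer would, in place of code of your own. Each camera call takes 0.05 s, during which the arm holds its last target.

### The job

Roll the long brass tube along the wooden board, pushing it slowly from behind with the fingertips at or just above half its height, until it rests midway between the pair of parallel lines drawn across the board and parallel to them (not at the single line near the board's other end). Roll it on the board rather than lifting it, and leave the short brass tube where it is.

Things in the scene. Friction and masses are not known exactly. Their poses are not given: they have to be found in the camera images.
- tube: the long brass tube, 40 mm diameter, 110 mm long, 0.15 to 0.3 kg, on a fixed wooden board (380 x 190 x 18 mm) near its middle. Origin at its centre on the axis, 20 mm above the board; x axis along the tube (y, z turn). Friction 0.2. Pushed from behind at 50 mm/s, fingertips at most 5 mm above its axis, it rolls ahead and stops within 8 mm of the finger's stop; fingertips set higher ride over it
- pair_lines: the mark: two thin black parallel lines, 3 mm wide, 150 mm long, 44 mm apart, across the board near its left or its right end, 130 mm from its middle. Origin midway between the lines, at mid-length, at the height of the board's top; x axis along the lines, y along the board, z up. A single line crosses the board as far from the middle on the other side
- short_tube: the short brass tube, outside diameter 40 mm, length 50 mm, lying on the worktop beside the board's left or right end; to be left alone. Origin at its centre, x axis along it

How it is judged:
By the outcome, as a careful person would: the job done as asked, in the order asked, and still so for the second after the job is handed in, with the robot touching nothing.
It also fails if it takes over 32 s, if anything falls off the work surface, if the arm or the gripper's body presses on something with over 40 N, if the wrist force passes 120 N, or if a joint passes its speed limit or range.

## Working session

There is one attempt and no reset: what is moved stays moved. The work goes in short steps, Python scripts to look and compute and a tool call to move; the robot and the scene stay as the last step left them, time stands still between calls to the robot, and variables do not carry over. Pictures are saved under pics/ and viewed, and the job is handed in when it is done.

Besides the shell and the picture viewer there is one more tool, called after ">>>" as name(argument=value, ...), one argument or row to a line, values as JSON. drive_tool: Moves the arm, as the interface text tells. Its arguments: {"type":"object","properties":{"deltas":{"type":"array"},"force":{"type":"number"}},"required":["deltas"]}

```bash
mkdir -p pics
python3 - <<'E'
from station import *
import cv2,numpy as np
s=sense();print({k:np.round(s[k],3).tolist() for k in s})
for n in ("scene","top","wrist"):
    c=read_camera(n);cv2.imwrite(f"pics/{n}0.png",c["image"][:,:,::-1]);np.savez(f"{n}0.npz",**c)
    print(n,c["camera_matrix"].tolist(),[ (k,np.round(c[k],4).tolist()) for k in c if k in("R","t","tool_from_camera")])
E
```

```text
{'time_s': 0.0, 'q': [-72.348, 34.383, -0.148, 91.68, 0.104, 54.023, -4.573], 'qvel': [-0.048, -0.019, 0.075, -0.059, 0.011, 0.028, 0.054], 'tau': [-0.0, -77.647, 1.565, -25.798, 0.012, 0.009, -0.0], 'ee_pos': [0.272, 0.672, 0.21], 'ee_rot': [-179.915, 0.007, 157.958], 'wrist_force': [-0.197, 0.077, 0.087], 'torque': [0.016, -0.015, -0.029], 'opening': 0.085}
scene [[422.35970353423784, 0.0, 315.1901485244418], [0.0, 422.35970353423784, 198.87325331551574], [0.0, 0.0, 1.0]] [('R', [[0.9098, -0.4148, 0.0111], [-0.2029, -0.4681, -0.8601], [0.362, 0.7803, -0.51]]), ('t', [-0.4269, 0.1684, 0.9871])]
top [[518.6820864448952, 0.0, 318.29161827901265], [0.0, 518.6820864448952, 200.89457419310742], [0.0, 0.0, 1.0]] [('R', [[0.0208, -0.9997, -0.0141], [-0.9978, -0.0199, -0.0638], [0.0635, 0.0154, -0.9979]]), ('t', [-0.0096, 0.4431, 1.3723])]
wrist [[327.6602602763851, 0.0, 319.42046646743916], [0.0, 327.6602602763851, 201.93524122100263], [0.0, 0.0, 1.0]] [('tool_from_camera', [[0.0007, -0.9477, -0.3192, 0.082], [1.0, 0.0008, -0.0, -0.0006], [0.0003, -0.3192, 0.9477, -0.1616], [0.0, 0.0, 0.0, 1.0]])]
```

View pics/scene0.png

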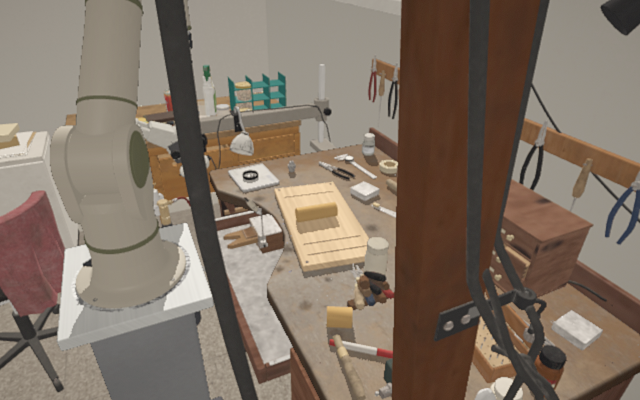

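View pics/top0.png

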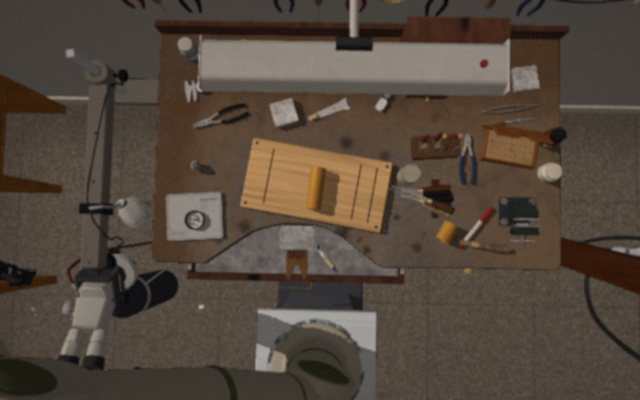

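View pics/wrist0.png

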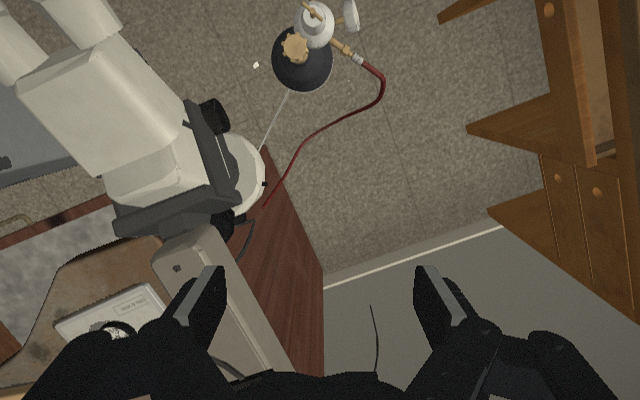

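The top view shows the tube at about (316,188), the pair of lines at right (358 and 375), the single line at left (266), and the short tube at (448,232). Next I'll measure these.

```bash
cat > h.py <<'E'
import numpy as np,cv2
def load(n): return dict(np.load(n))
def world(c,u,v,z=None,d=None):
    K=c["camera_matrix"];r=np.linalg.inv(K)@[u,v,1]
    o=-c["R"].T@c["t"];w=c["R"].T@r
    if z is not None: return o+w*(z-o[2])/w[2]
    if d is None: d=c["z_map"][int(round(v)),int(round(u))]
    return o+w*d
def proj(c,X):
    p=c["camera_matrix"]@(c["R"]@np.asarray(X)+c["t"]);return p[:2]/p[2]
E
python3 - <<'E'
from h import *
c=load("top0.npz")
im=c["image"][120:250,230:400,::-1]
cv2.imwrite("pics/topcrop.png",cv2.resize(im,None,fx=4.7,fy=4.5,interpolation=cv2.INTER_CUBIC))
s=load("scene0.npz")
cv2.imwrite("pics/scenecrop.png",cv2.resize(s["image"][170:280,265:385,::-1],None,fx=5,fy=5,interpolation=cv2.INTER_CUBIC))
for n,u,v in [("board",340,170),("board",290,210),("tube",316,188),("short",448,232),("jar",409,174),("lamp",350,65),("lamp",350,85),("pliers",430,195)]:
    print(n,world(c,u,v).round(3))
E
```

```text
board [ 0.527 -0.057  0.02 ]
board [0.417 0.074 0.017]
tube [0.474 0.005 0.058]
short [ 0.367 -0.341  0.038]
jar [ 0.511 -0.23   0.09 ]
lamp [ 0.631 -0.056  0.567]
lamp [ 0.6   -0.057  0.56 ]
pliers [ 0.461 -0.288  0.064]
```

View pics/topcrop.png

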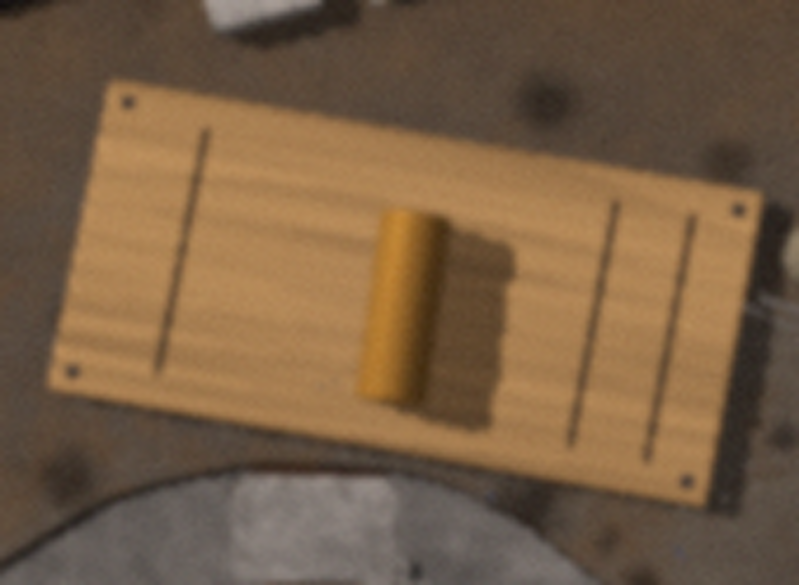

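View pics/scenecrop.png

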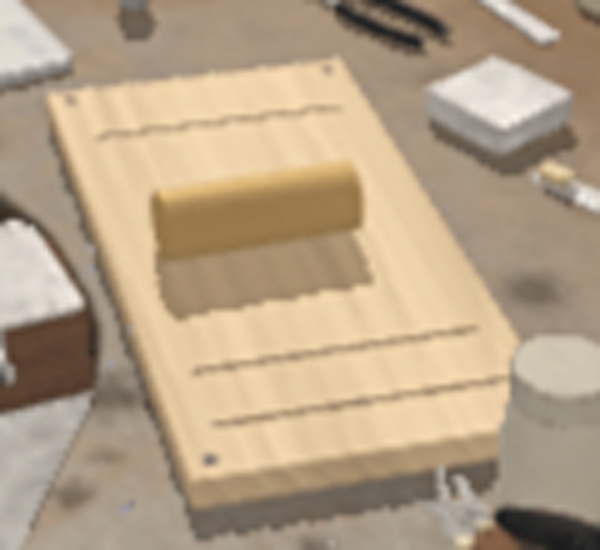

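Both crops show the whole board. In the top crop, the pair-line ends are at (616,200)/(571,445) and (692,215)/(647,460), the single line is at (206,130)/(158,372), and the tube spans roughly (415,210) to (393,400). The tube isn't quite parallel to the lines.

```bash
cat > meas.py <<'E'
from h import *
import sys
def meas(c,s):
    up=lambda x,y:((x+.5)/4.7-.5+230,(y+.5)/4.5-.5+120)
    names=["A1","A2","B1","B2","S1","S2"]
    pts=[(616,200),(571,445),(692,215),(647,460),(206,130),(158,372)]
    W={n:world(c,*up(*p),z=.018) for n,p in zip(names,pts)}
    return W
if __name__=="__main__":
    c=load("top0.npz");s=load("scene0.npz")
    W=meas(c,s)
    for n in W: print(n,W[n].round(4),"scene px",proj(s,W[n]).round(1), "crop",((proj(s,W[n])-[265,170])*5).round(0))
    mid=sum(W[n] for n in("A1","A2","B1","B2"))/4
    d=W["A1"]-W["A2"]+W["B1"]-W["B2"]; 
    print("mid",mid,"line dir deg",np.degrees(np.arctan2(d[1],d[0])),np.linalg.norm(W["A1"]-W["A2"]))
    sm=(W["S1"]+W["S2"])/2; b=mid-sm;print("single->pair",np.linalg.norm(b),np.degrees(np.arctan2(b[1],b[0])), "centre",(mid+sm)/2)
    # point clouds
    for nm,cc,(u0,u1,v0,v1) in (("top",c,(230,400,120,250)),("scene",s,(265,385,170,280))):
        uu,vv=np.meshgrid(np.arange(u0,u1),np.arange(v0,v1));uu=uu.ravel();vv=vv.ravel()
        K=cc["camera_matrix"];r=np.linalg.inv(K)@np.vstack([uu,vv,np.ones(len(uu))])
        P=(cc["R"].T@(r*cc["z_map"][vv,uu]-cc["t"][:,None])).T
        e=P-(mid+sm)/2
        bu=b[:2]/np.linalg.norm(b[:2]);lu=np.array([-bu[1],bu[0]])
        X=e[:,:2]@bu;Y=e[:,:2]@lu
        onb=(abs(X)<.18)&(abs(Y)<.085)&(abs(X)>.06)
        print(nm,"board z",np.median(P[onb,2]))
        t=(abs(X)<.05)&(abs(Y)<.09)&(P[:,2]>.045)&(P[:,2]<.07)
        Q=P[t];m=Q[:,:2].mean(0);w=np.linalg.svd(Q[:,:2]-m,full_matrices=False)[2][0]
        if w[0]<0:w=-w
        a=(Q[:,:2]-m)@w
        print(nm,"tube n",t.sum(),"maxz",np.percentile(Q[:,2],95),"mean",m,"ang",np.degrees(np.arctan2(w[1],w[0])),"len",np.ptp(a),"mid",m+w*(a.max()+a.min())/2)
E
python3 meas.py
```

```text
A1 [ 0.544  -0.1119  0.018 ] scene px [359.7 235.7] crop [473. 329.]
A2 [ 0.3979 -0.0887  0.018 ] scene px [304.  244.5] crop [195. 373.]
B1 [ 0.5358 -0.1552  0.018 ] scene px [365.5 245.8] crop [502. 379.]
B2 [ 0.3899 -0.1318  0.018 ] scene px [308.  255.2] crop [215. 426.]
S1 [0.5816 0.1228 0.018 ] scene px [332.1 191.5] crop [336. 107.]
S2 [0.4364 0.1463 0.018 ] scene px [284.6 197.5] crop [ 98. 137.]
mid [ 0.46688393 -0.12188614  0.018     ] line dir deg -9.05446707622278 0.14791743263100024
single->pair 0.2598717772921192 -99.32315153122904 centre [0.48793387 0.00633334 0.018     ]
top board z 0.01755416594305954
top tube n 575 maxz 0.06034315363208441 mean [0.47669551 0.00696079] ang -6.429091784861271 len 0.11016066052137227 mid [0.476409   0.00699307]
scene board z 0.019772551545292782
scene tube n 382 maxz 0.06037387438619936 mean [ 0.47369588 -0.00152127] ang -7.268264221422247 len 0.1103033236558146 mid [ 0.47459116 -0.00163545]
```

Run:
```python
import station
print([n for n in dir(station) if not n.startswith('__')], getattr(station,'tip_reach',None))
from h import *
from scipy.optimize import least_squares
from meas import meas
c=load("top0.npz");s=load("scene0.npz")
ctr=np.array([.488,.0063]);a=np.radians(-9.2);lu=np.array([np.cos(a),np.sin(a)]);bu=np.array([lu[1],-lu[0]])
allq=[]
for nm,cc in (("top",c),("scene",s)):
    uu,vv=np.meshgrid(np.arange(640),np.arange(400));uu=uu.ravel();vv=vv.ravel()
    z=cc["z_map"].ravel();r=np.linalg.inv(cc["camera_matrix"])@np.vstack([uu,vv,np.ones(len(uu))])
    P=(cc["R"].T@(r*z-cc["t"][:,None])).T[z>0]
    e=P[:,:2]-ctr;X=e@bu;Y=e@lu
    Q=P[(abs(X)<.05)&(abs(Y)<.08)&(P[:,2]>.028)&(P[:,2]<.07)]
    def f(p):  # p: y at x=.476, slope, z
        n=np.array([p[0]+0*Q[:,0]]);al=p[1]
        d=-(Q[:,0]-.476)*np.sin(al)+(Q[:,1]-p[0])*np.cos(al)
        return np.hypot(d,Q[:,2]-p[2])-.02
    o=least_squares(f,[.004,-.12,.038],loss="soft_l1",f_scale=.002)
    print(nm,len(Q),"y",o.x[0],"ang",np.degrees(o.x[1]),"z",o.x[2],"rms",np.std(f(o.x)))
    if nm=="top":
        for x0 in np.arange(.25,.6,.05):
            print(round(x0,2),[round(float(P[(abs(P[:,0]-x0)<.025)&(abs(P[:,1]-y0)<.025),2].max(initial=-9)),2) for y0 in np.arange(.7,-.3,-.05)])
```

```text
['IKError', 'finish_job', 'read_camera', 'sense', 'tip_reach'] 0.011
top 644 y 0.007039091633359984 ang -6.227724932658013 z 0.03736556996378785 rms 0.0024966744478699568
0.25 [-9.0, 0.36, 0.35, 0.15, 0.15, -0.0, 0.0, 0.0, 0.0, -0.16, -0.15, -0.16, -0.01, -0.01, -0.16, 0.16, -0.16, 0.0, 0.0, 0.0]
0.3 [-0.73, 0.34, -9.0, 0.15, 0.15, 0.01, 0.01, 0.01, 0.01, 0.01, -0.2, -0.2, 0.01, 0.01, 0.13, 0.16, 0.0, 0.01, 0.01, 0.01]
0.35 [-9.0, -9.0, -9.0, 0.15, 0.15, 0.08, 0.01, 0.02, 0.03, 0.01, 0.01, 0.01, 0.01, 0.01, 0.01, 0.01, 0.02, 0.02, 0.01, 0.01]
0.4 [-9.0, -9.0, 0.15, 0.19, 0.19, 0.09, 0.01, 0.03, 0.02, 0.01, 0.02, 0.02, 0.02, 0.05, 0.06, 0.02, 0.02, 0.02, 0.01, 0.01]
0.45 [-9.0, -9.0, -9.0, 0.15, 0.15, 0.09, 0.01, 0.02, 0.02, 0.01, 0.02, 0.03, 0.03, 0.06, 0.06, 0.03, 0.03, 0.03, 0.02, 0.06]
0.5 [-9.0, -9.0, -9.0, 0.16, 0.15, 0.01, 0.01, 0.03, 0.03, 0.01, 0.02, 0.03, 0.03, 0.04, 0.06, 0.02, 0.03, 0.03, 0.09, 0.1]
0.55 [-9.0, -9.0, -9.0, 0.16, 0.15, 0.01, 0.01, 0.04, 0.04, 0.01, 0.02, 0.03, 0.02, 0.02, 0.06, 0.03, 0.03, 0.03, 0.09, 0.13]
scene 577 y 0.00859543428388458 ang -5.9417455145546 z 0.039713470621137704 rms 0.0017741045480949718
```

>>> drive_tool(
  deltas=[
    [[0,0,-25],0,0.3],
    [[-8,-9,-50],0.05,0.3],
    [[-27,-31,-60],0.15,0.3],
    [[-54,-61,-60],0.27,0.3],
    [[-81,-92,-60],0.39,0.3],
    [[-108,-122,-60],0.51,0.3],
    [[-135,-153,-60],0.63,0.3],
    [[-162,-183,-60],0.75,0.3],
    [[-189,-214,-60],0.87,0.3],
    [[-216,-244,-60],0.99,0.3],
    [[-243,-275,-60],1.11,0.3],
    [[-265,-300,-60],1.2,0.3],
  ],
)

```text
time_s: 1.15
ee_pos: [0.4056, 0.2913, 0.2705]
ee_rot: [-180.0, 0.0, 88.8]
wrist_force: [-0.1, -0.9, 1.2]
opening: 0.0599
```

>>> drive_tool(
  deltas=[
    [[-27,10,5],0.05,0.3],
    [[-57,21,20],0.1,0.3],
    [[-87,32,35],0.147,0.3],
    [[-117,43,55],0.147,0.3],
    [[-147,54,75],0.147,0.3],
    [[-177,65,95],0.147,0.3],
    [[-202,75,115],0.147,0.3],
    [[-219,81,125],0.147,0.3],
    [[-227,84,130],0.147,0.3],
    [[-227,84,130],0.147,0.3],
    [[-227,84,130],0.147,0.3],
  ],
)

```text
time_s: 2.07
ee_pos: [0.4859, 0.0667, 0.1405]
ee_rot: [-180.0, -0.0, 80.7]
wrist_force: [0.6, 0.1, 0.7]
opening: 0.0598
```

Run:
```python
from station import *
import cv2,numpy as np
s=sense();print({k:np.round(s[k],4).tolist() for k in ("q","ee_pos","ee_rot","opening","time_s")})
for n in ("scene","wrist"):
    c=read_camera(n);cv2.imwrite(f"pics/{n}1.png",c["image"][:,:,::-1]);np.savez(f"{n}1.npz",ee=s["ee_pos"],rot=s["ee_rot"],**c)
```

```text
{'q': [-28.2068, 25.5566, 19.0592, 126.6493, -16.3748, 30.0653, -5.8785], 'ee_pos': [0.4859, 0.0667, 0.1405], 'ee_rot': [-179.9755, -0.0136, 80.7463], 'opening': 0.0598, 'time_s': 2.0667}
```

View pics/scene1.png

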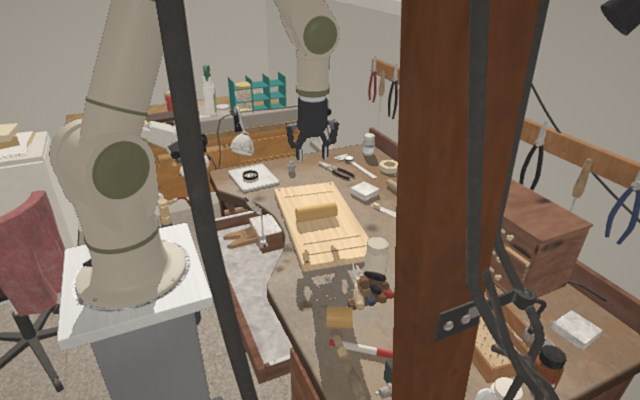

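View pics/wrist1.png

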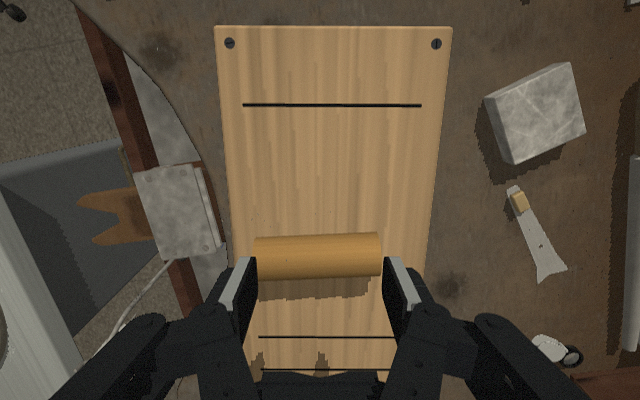

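The wrist view shows the lines level, from (243,104) to (421,105). The tube is at (318,257) and slightly tilted, and the fingertips are near (240,262) and (395,262). Next I'll measure the tip height in the tool frame, plus the lines and tube from this view.

```bash
cat > wr.py <<'E'
from h import *
from scipy.spatial.transform import Rotation as Ro
def wcam(c):
    R=Ro.from_euler("xyz",c["rot"],degrees=True).as_matrix();T=np.eye(4);T[:3,:3]=R;T[:3,3]=c["ee"]
    M=T@c["tool_from_camera"];c["R"]=M[:3,:3].T;c["t"]=-M[:3,:3].T@M[:3,3];return c
def cloud(c):
    uu,vv=np.meshgrid(np.arange(640),np.arange(400));uu=uu.ravel();vv=vv.ravel();z=c["z_map"].ravel()
    r=np.linalg.inv(c["camera_matrix"])@np.vstack([uu,vv,np.ones(len(uu))])*z
    return (c["R"].T@(r-c["t"][:,None])).T,r.T,z>0
E
python3 - <<'E'
from wr import *
from scipy.optimize import least_squares
c=wcam(load("wrist1.npz"))
for n,p in dict(S1=(243,104),S2=(421,105),A1=(259,337),A2=(394,337)).items(): print(n,world(c,*p,z=.018).round(4))
P,r,ok=cloud(c)
T=c["tool_from_camera"];Pt=r@T[:3,:3].T+T[:3,3]
for sgn in (-1,1):
    m=ok&(sgn*Pt[:,1]>.02)&(sgn*Pt[:,1]<.06)&(abs(Pt[:,0])<.02)&(Pt[:,2]<.04)&(Pt[:,2]>-.03)
    q=Pt[m];print("tip",sgn,m.sum(),"z pct",np.percentile(q[:,2],[50,90,98,100]).round(4),"x",np.percentile(q[:,0],[1,50,99]).round(4),"y",np.percentile(q[:,1],[1,50,99]).round(4))
    e=q[q[:,2]>np.percentile(q[:,2],97)];print(e.mean(0).round(4))
m=ok&(P[:,2]>.028)&(P[:,2]<.07)&(abs(P[:,0]-.476)<.065)&(abs(P[:,1]-.0075)<.035);Q=P[m]
def f(p):
    d=-(Q[:,0]-.476)*np.sin(p[1])+(Q[:,1]-p[0])*np.cos(p[1]);return np.hypot(d,Q[:,2]-p[2])-.02
o=least_squares(f,[.007,-.1,.038],loss="soft_l1",f_scale=.002)
print("tube",m.sum(),o.x[0],np.degrees(o.x[1]),o.x[2],"x",Q[:,0].min(),Q[:,0].max())
s=wcam(load("wrist1.npz"))
mb=ok&(abs(P[:,1]-.08)<.03)&(abs(P[:,0]-.49)<.03);print("board z",np.median(P[mb,2]))
E
```

```text
S1 [0.4346 0.1477 0.018 ]
S2 [0.5807 0.1232 0.018 ]
A1 [ 0.396  -0.0865  0.018 ]
A2 [ 0.5376 -0.1094  0.018 ]
tip -1 135 z pct [-0.0277 -0.0251 -0.0242 -0.0237] x [-0.0108  0.0027  0.0108] y [-0.0364 -0.0299 -0.0296]
[ 0.0023 -0.0299 -0.0241]
tip 1 142 z pct [-0.0279 -0.0252 -0.0239 -0.0236] x [-0.0105  0.0039  0.011 ] y [0.0297 0.03   0.0364]
[-0.0006  0.03   -0.0238]
tube 5557 0.007699479362764375 -6.372324712743542 0.03544460450366335 x 0.42034552808586073 0.5306780894332751
board z 0.23355030709290275
```

Run:
```python
from wr import *
c=wcam(load("wrist1.npz"))
T=c["tool_from_camera"];K=c["camera_matrix"]
for u,v in [(240,270),(238,285),(230,300),(246,260),(252,262),(245,272),(232,265),(400,270),(392,262),(405,290),(388,300),(380,290)]:
    z=c["z_map"][v,u];p=T@np.r_[np.linalg.inv(K)@[u,v,1]*z,1];print(u,v,p[:3].round(4))
im=c["image"][230:330,190:440,::-1];cv2.imwrite("pics/tip.png",cv2.resize(im,None,fx=3.2,fy=3.2,interpolation=cv2.INTER_CUBIC))
```

```text
240 270 [ 0.0104 -0.0334 -0.0402]
238 285 [ 0.0106 -0.0315 -0.0518]
230 300 [ 0.0103 -0.0322 -0.0611]
246 260 [ 0.01   -0.0329 -0.0308]
252 262 [ 0.0097 -0.03   -0.0322]
245 272 [ 0.0097 -0.0312 -0.0407]
232 265 [-0.0905 -0.0913  0.1421]
400 270 [ 0.0104  0.0339 -0.0402]
392 262 [ 0.0106  0.0319 -0.0337]
405 290 [ 0.0101  0.0325 -0.0544]
388 300 [-0.0042  0.0297 -0.0405]
380 290 [-0.1091  0.0615  0.1246]
```

View pics/tip.png

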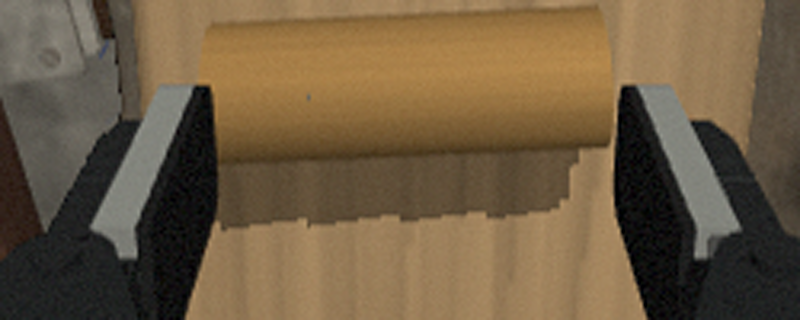

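Run:
```python
from wr import *
s=load("scene1.npz");w=wcam(load("wrist1.npz"))
R=w["R"];Rt=Ro.from_euler("xyz",w["rot"],degrees=True).as_matrix()
im=s["image"][90:190,270:370,::-1].copy();im=cv2.resize(im,None,fx=6,fy=6,interpolation=cv2.INTER_CUBIC)
for y in(-.033,.033):
  for z,col in((-.024,(0,0,255)),(0.002,(0,255,0)),(.011,(255,0,0))):
    X=w["ee"]+Rt@[-.011,y,z];p=proj(s,X);print(y,z,X.round(3),p.round(1))
    cv2.circle(im,tuple(int(a) for a in (p-[270,90]+.5)*6),4,col,-1)
cv2.imwrite("pics/sc1.png",im)
P,r,ok=cloud(s)
m=ok&(np.hypot(P[:,0]-.486,P[:,1]-.067)<.055)&(P[:,2]>.08)
print("lowest gripper pts (scene depth)",np.sort(P[m,2])[:15].round(3))
P,r,ok=cloud(w)
m=ok&(np.hypot(P[:,0]-.486,P[:,1]-.067)<.055)&(P[:,2]>.08);print(np.sort(P[m,2])[:15].round(3))
```

```text
-0.033 -0.024 [0.452 0.061 0.165] [300.2 163.5]
-0.033 0.002 [0.452 0.061 0.139] [300.2 172.3]
-0.033 0.011 [0.452 0.061 0.13 ] [300.3 175.3]
0.033 -0.024 [0.517 0.051 0.165] [324.2 160.9]
0.033 0.002 [0.517 0.051 0.139] [324.  169.6]
0.033 0.011 [0.517 0.051 0.13 ] [323.9 172.6]
lowest gripper pts (scene depth) [0.169 0.17  0.17  0.171 0.171 0.171 0.172 0.172 0.172 0.172 0.172 0.173
 0.173 0.174 0.174]
[0.164 0.164 0.164 0.164 0.164 0.165 0.165 0.165 0.165 0.165 0.165 0.165
 0.165 0.165 0.165]
```

View pics/sc1.png

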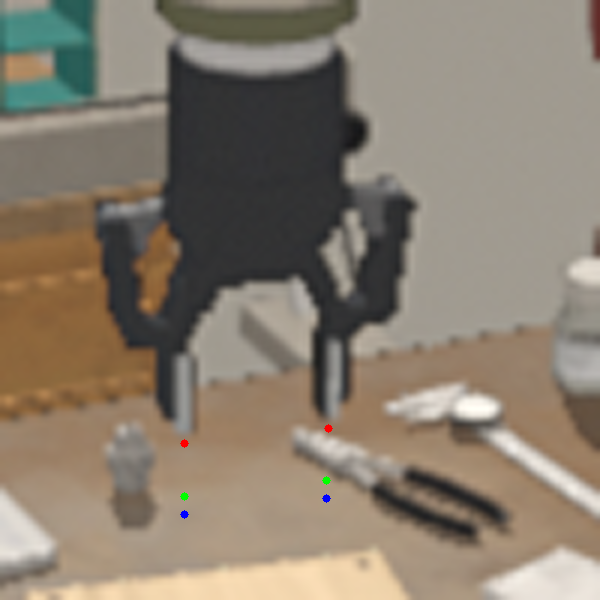

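The scene and wrist cameras both put the fingertips about 26 mm behind the reported TCP. The text says 11 mm ahead of it. I'll come down in stages that are safe under either reading and check against the tube itself.

>>> drive_tool(
  deltas=[
    [[0,0,12],0,0.3],
    [[0,0,30],0,0.3],
    [[0,0,50],0,0.3],
    [[0,0,70],0,0.3],
    [[0,0,88],0,0.3],
    [[0,0,102],0,0.3],
    [[0,0,108],0,0.3],
    [[0,0,110],0,0.3],
    [[0,0,110],0,0.3],
    [[0,0,110],0,0.3],
  ],
)

```text
time_s: 3.0
ee_pos: [0.4864, 0.0669, 0.0312]
ee_rot: [179.9, -0.0, 80.8]
wrist_force: [0.2, -0.4, -0.0]
opening: 0.0597
```

```bash
cat > look.py <<'E'
from station import *
from wr import *
import sys
def look(k):
    s=sense();out={}
    for n in ("wrist","scene"):
        c=read_camera(n);c=dict(c);c["ee"]=np.array(s["ee_pos"]);c["rot"]=np.array(s["ee_rot"])
        np.savez(f"{n}{k}.npz",**c)
        cv2.imwrite(f"pics/{n}{k}.png",c["image"][:,:,::-1]);out[n]=wcam(c) if n=="wrist" else c
    c=out["scene"];cv2.imwrite(f"pics/sc{k}.png",cv2.resize(c["image"][150:270,260:380,::-1],None,fx=5,fy=5,interpolation=cv2.INTER_CUBIC))
    print({a:np.round(s[a],4).tolist() for a in ("ee_pos","ee_rot","wrist_force","opening","time_s")})
    Rt=Ro.from_euler("xyz",s["ee_rot"],degrees=True).as_matrix()
    for n in out:
        P,r,ok=cloud(out[n]);L=(P-s["ee_pos"])@Rt
        m=ok&(abs(abs(L[:,1])-.036)<.012)&(abs(L[:,0])<.0135)&(L[:,2]<.02)&(L[:,2]>-.06)
        print(n,"lowest finger, tool z",np.sort(L[m,2])[-12:].round(4))
    return out,s
E
python3 - <<'E'
from look import *
look(2)
E
```

```text
{'ee_pos': [0.4864, 0.0669, 0.0312], 'ee_rot': [179.9384, -0.0312, 80.8194], 'wrist_force': [0.1964, -0.45, -0.0068], 'opening': 0.0597, 'time_s': 3.0}
wrist lowest finger, tool z [0.0168 0.0168 0.0169 0.0169 0.0169 0.017  0.017  0.017  0.0171 0.0171
 0.0172 0.0176]
scene lowest finger, tool z [0.0107 0.0108 0.0109 0.011  0.0112 0.0114 0.0121 0.0123 0.0125 0.0128
 0.0129 0.013 ]
```

View pics/sc2.png

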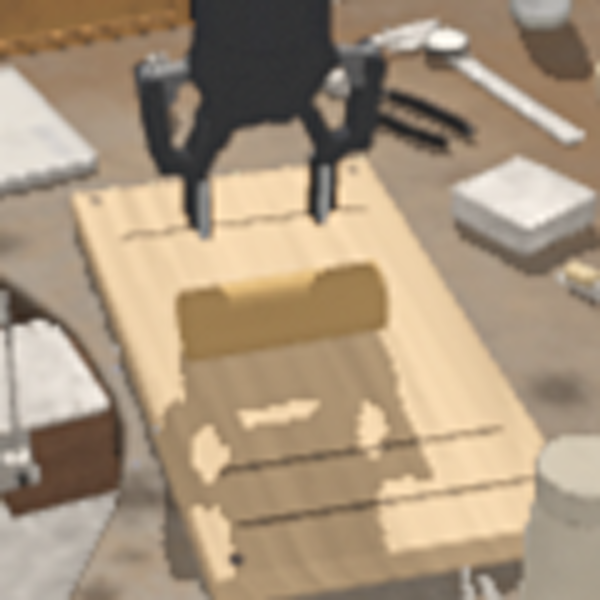

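View pics/wrist2.png

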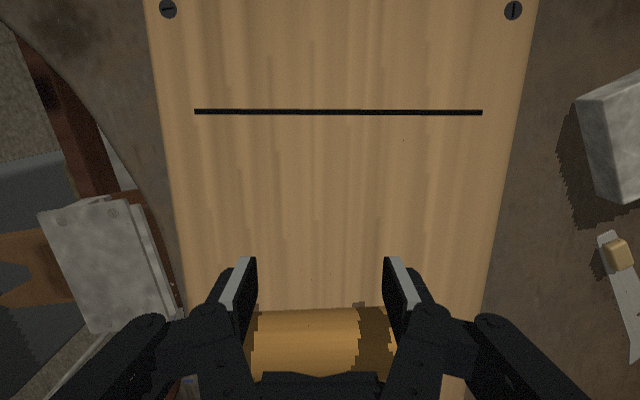

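```bash
sed -i 's/(L\[:,2\]<.02)/(L[:,2]<-.008)/' look.py
python3 - <<'E'
from wr import *
for n in("wrist2","scene2"):
    c=load(n+".npz")
    if "wrist" in n:c=wcam(c)
    Rt=Ro.from_euler("xyz",c["rot"],degrees=True).as_matrix()
    P,r,ok=cloud(c);L=(P-c["ee"])@Rt
    m=ok&(abs(abs(L[:,1])-.036)<.012)&(abs(L[:,0])<.0135)&(L[:,2]<-.008)&(L[:,2]>-.06)
    print(n,np.sort(L[m,2])[-12:].round(4))
    mb=ok&(abs(P[:,0]-.49)<.03)&(abs(P[:,1]-.11)<.015)&(P[:,2]<.03);print("board",np.median(P[mb,2]),mb.sum())
    m=ok&(abs(P[:,0]-.476)<.05)&(abs(P[:,1]-.0075)<.025)&(P[:,2]>.03)&(P[:,2]<.07);print("tube top",np.percentile(P[m,2],[90,97]) if m.sum() else 0)
E
```

```text
wrist2 [-0.0244 -0.0244 -0.0243 -0.0243 -0.0243 -0.0241 -0.0241 -0.024  -0.0239
 -0.0238 -0.0236 -0.0235]
board 0.016030750134287987 5866
tube top [0.05552118 0.05614309]
scene2 [-0.035  -0.0347 -0.0342 -0.033  -0.0322 -0.0313 -0.0311 -0.0307 -0.0305
 -0.0296 -0.0295 -0.0288]
board 0.020020542023063817 103
tube top [0.05917048 0.06036925]
```

>>> drive_tool(
  deltas=[
    [[0,0,2],0,0.3],
    [[0,0,4],0,0.3],
    [[0,0,6],0,0.3],
    [[0,0,8],0,0.3],
    [[0,0,9],0,0.3],
    [[0,0,9],0,0.3],
  ],
)

```text
time_s: 3.6
ee_pos: [0.4858, 0.0662, 0.0211]
ee_rot: [-180.0, 0.0, 80.8]
wrist_force: [0.0, -0.3, -0.1]
opening: 0.0594
```

>>> drive_tool(
  deltas=[
    [[0,0,2],0,0.3],
    [[0,0,4],0,0.3],
    [[0,0,6],0,0.3],
    [[0,0,8],0,0.3],
    [[0,0,9],0,0.3],
    [[0,0,9],0,0.3],
  ],
)

```text
time_s: 4.1
ee_pos: [0.4859, 0.0663, 0.0121]
ee_rot: [-180.0, 0.0, 80.8]
wrist_force: [0.0, -0.8, 0.0]
opening: 0.0598
```

No contact where the text's tip position would already be inside the board, so the cameras are right. I'll touch the board gently to fix the height exactly.

>>> drive_tool(
  deltas=[
    [[0,0,2],0,0.3],
    [[0,0,4],0,0.3],
    [[0,0,6],0,0.3],
    [[0,0,8],0,0.3],
    [[0,0,10],0,0.3],
    [[0,0,12],0,0.3],
    [[0,0,13],0,0.3],
    [[0,0,14],0,0.3],
    [[0,0,14],0,0.3],
  ],
)

```text
time_s: 4.85
ee_pos: [0.4859, 0.0663, -0.0018]
ee_rot: [-180.0, 0.0, 80.8]
wrist_force: [-0.1, -0.4, -0.6]
opening: 0.0595
```

>>> drive_tool(
  deltas=[
    [[0,0,1],0,0.3],
    [[0,0,2],0,0.3],
    [[0,0,2],0,0.3],
  ],
)

```text
time_s: 5.1
ee_pos: [0.486, 0.0663, -0.0037]
ee_rot: [180.0, 0.0, 80.8]
wrist_force: [-0.4, 0.3, -0.1]
opening: 0.0593
```

>>> drive_tool(
  deltas=[
    [[0,0,1],0,0.3],
    [[0,0,2],0,0.3],
    [[0,0,2],0,0.3],
  ],
)

```text
time_s: 5.35
ee_pos: [0.486, 0.0663, -0.0058]
ee_rot: [-180.0, 0.0, 80.8]
wrist_force: [0.1, 0.3, -0.6]
opening: 0.0597
```

>>> drive_tool(
  deltas=[
    [[0,0,0.5],0,0.3],
    [[0,0,1],0,0.3],
    [[0,0,1],0,0.3],
  ],
)

```text
time_s: 5.6
ee_pos: [0.4859, 0.0663, -0.0067]
ee_rot: [-180.0, 0.0, 80.8]
wrist_force: [0.1, -0.3, 0.1]
opening: 0.0598
```

>>> drive_tool(
  deltas=[
    [[0,0,0.5],0,0.3],
    [[0,0,1],0,0.3],
    [[0,0,1],0,0.3],
  ],
)

```text
time_s: 5.85
ee_pos: [0.486, 0.0663, -0.0077]
ee_rot: [-180.0, 0.0, 80.8]
wrist_force: [-0.0, -0.1, 0.4]
opening: 0.0596
```

>>> drive_tool(
  deltas=[
    [[0,0,0.5],0,0.3],
    [[0,0,1],0,0.3],
    [[0,0,1],0,0.3],
  ],
)

```text
time_s: 6.1
ee_pos: [0.486, 0.0663, -0.0079]
ee_rot: [180.0, -0.0, 80.8]
wrist_force: [-2.3, -0.3, 13.7]
opening: 0.0595
```

Contact at TCP z = -0.0078, so the tips are 25.8 mm behind the reported TCP. I'll raise 22 mm, which puts the tips 1.1 mm above the tube's axis, then approach and push.

>>> drive_tool(
  deltas=[
    [[0,0,-8],0,0.3],
    [[0,0,-17],0,0.3],
    [[0,0,-22],0,0.3],
    [[-4,0,-22],0,0.3],
    [[-10,0,-22],0,0.3],
    [[-16,0,-22],0,0.3],
    [[-20,0,-22],0,0.3],
    [[-22,0,-22],0,0.3],
    [[-23,0,-22],0,0.3],
    [[-23,0,-22],0,0.3],
  ],
)

```text
time_s: 6.93
ee_pos: [0.4822, 0.0432, 0.0132]
ee_rot: [-180.0, 0.0, 80.7]
wrist_force: [-0.3, -0.4, -0.1]
opening: 0.0598
```

>>> drive_tool(
  deltas=[
    [[-1,0,0],0,0.3],
    [[-2,0,0],0,0.3],
    [[-3,0,0],0,0.3],
    [[-4,0,0],0,0.3],
    [[-5.5,0,0],0,0.3],
    [[-7,0,0],0,0.3],
    [[-9,0,0],0,0.3],
    [[-11.5,0,0],0,0.3],
    [[-14,0,0],0,0.3],
    [[-17,0,0],0,0.3],
    [[-20,0,0],0,0.3],
    [[-23,0,0],0,0.3],
  ],
)

```text
time_s: 7.93
ee_pos: [0.4786, 0.0205, 0.0134]
ee_rot: [180.0, 0.0, 80.8]
wrist_force: [-0.3, -0.5, -0.4]
opening: 0.0598
```

Run:
```python
from look import *
look(3)
```

```text
{'ee_pos': [0.4786, 0.0205, 0.0134], 'ee_rot': [179.9955, 0.0023, 80.7658], 'wrist_force': [-0.3481, -0.5284, -0.3674], 'opening': 0.0598, 'time_s': 7.9333}
wrist lowest finger, tool z [-0.0151 -0.0151 -0.0149 -0.0149 -0.0148 -0.0146 -0.0146 -0.0137 -0.0136
 -0.0135 -0.0134 -0.0126]
scene lowest finger, tool z [-0.0377 -0.0377 -0.037  -0.037  -0.0363 -0.0358 -0.0354 -0.0334 -0.0325
 -0.0307 -0.0276 -0.026 ]
```

View pics/sc3.png

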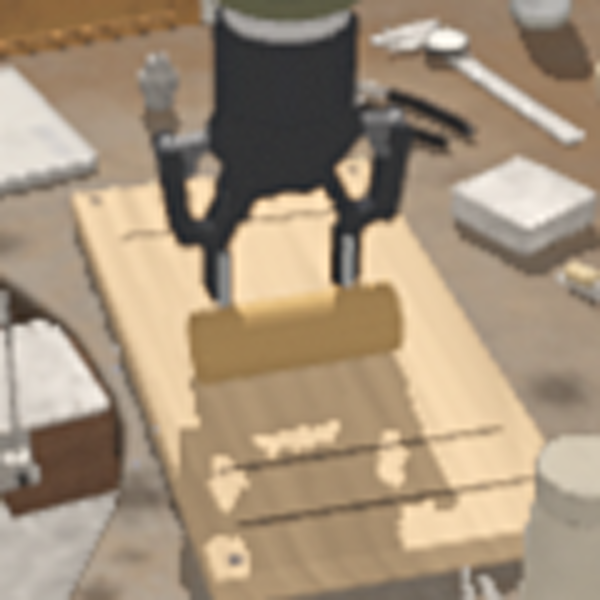

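The tube is rolling ahead and has squared up to the fingers, from about (295,335) in the crop. Continuing.

>>> drive_tool(
  deltas=[
    [[-2,0,0],0,0.3],
    [[-5,0,0],0,0.3],
    [[-8,0,0],0,0.3],
    [[-11,0,0],0,0.3],
    [[-14,0,0],0,0.3],
    [[-17,0,0],0,0.3],
    [[-20,0,0],0,0.3],
    [[-23,0,0],0,0.3],
    [[-26,0,0],0,0.3],
    [[-29,0,0],0,0.3],
    [[-32,0,0],0,0.3],
    [[-35,0,0],0,0.3],
  ],
)

```text
time_s: 9.03
ee_pos: [0.4729, -0.014, 0.0134]
ee_rot: [-180.0, 0.0, 80.8]
wrist_force: [-0.5, 1.0, 0.8]
opening: 0.06
```

>>> drive_tool(
  deltas=[
    [[-3,0,0],0,0.3],
    [[-6,0,0],0,0.3],
    [[-9,0,0],0,0.3],
    [[-12,0,0],0,0.3],
    [[-15,0,0],0,0.3],
    [[-18,0,0],0,0.3],
    [[-21,0,0],0,0.3],
    [[-24,0,0],0,0.3],
    [[-27,0,0],0,0.3],
    [[-30,0,0],0,0.3],
    [[-33,0,0],0,0.3],
    [[-36,0,0],0,0.3],
  ],
)

```text
time_s: 10.03
ee_pos: [0.4672, -0.0495, 0.0134]
ee_rot: [180.0, 0.0, 80.8]
wrist_force: [0.2, -0.4, -0.1]
opening: 0.0602
```

>>> drive_tool(
  deltas=[
    [[-3,0,0],0,0.3],
    [[-6,0,0],0,0.3],
    [[-8.5,0,0],0,0.3],
    [[-11,0,0],0,0.3],
    [[-13,0,0],0,0.3],
    [[-15,0,0],0,0.3],
    [[-16.5,0,0],0,0.3],
    [[-18,0,0],0,0.3],
    [[-19,0,0],0,0.3],
    [[-20,0,0],0,0.3],
    [[-20,0,0],0,0.3],
    [[-20,0,0],0,0.3],
  ],
)

```text
time_s: 11.03
ee_pos: [0.464, -0.0689, 0.0134]
ee_rot: [180.0, -0.0, 80.8]
wrist_force: [0.3, 0.3, -0.3]
opening: 0.0598
```

Run:
```python
from look import *
look(4)
```

```text
{'ee_pos': [0.464, -0.0689, 0.0134], 'ee_rot': [179.9991, -0.0013, 80.7773], 'wrist_force': [0.2946, 0.2736, -0.2879], 'opening': 0.0598, 'time_s': 11.0333}
wrist lowest finger, tool z [-0.0175 -0.0174 -0.0174 -0.0172 -0.0172 -0.0171 -0.0171 -0.017  -0.0169
 -0.0166 -0.0163 -0.0163]
scene lowest finger, tool z [-0.0373 -0.0372 -0.0372 -0.0365 -0.0363 -0.0358 -0.035  -0.0338 -0.0332
 -0.0318 -0.0306 -0.0265]
```

View pics/sc4.png

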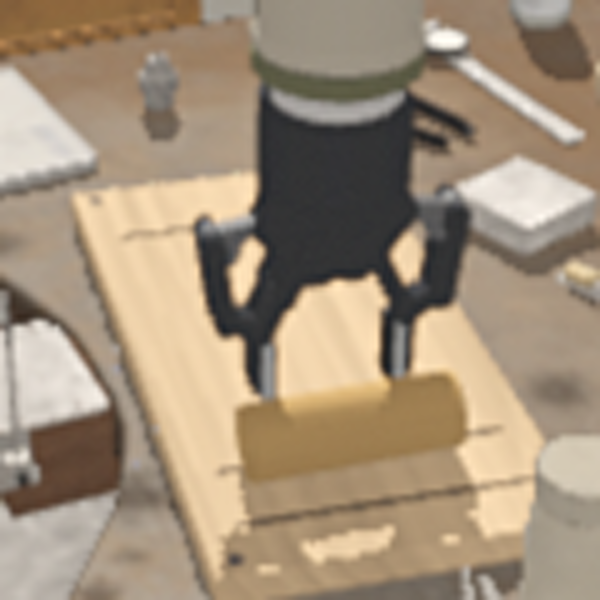

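View pics/wrist4.png

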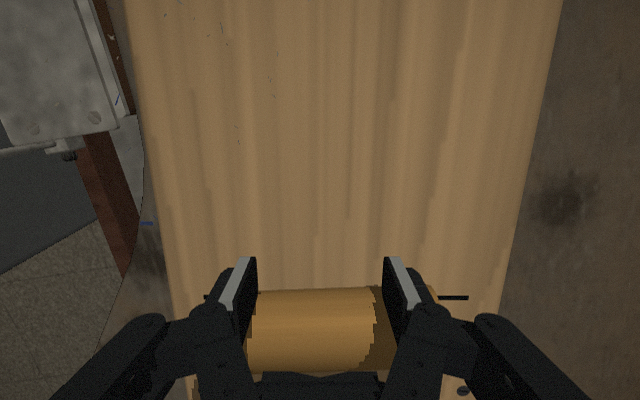

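The scene crop shows the tube over line A, whose ends are at (220,470) and (500,430), and still short of line B, (240,523) to (535,480). Fitting its pose.

```bash
cat > fit.py <<'E'
from wr import *
from scipy.optimize import least_squares
mid=np.array([.4669,-.1219]);a=np.radians(-9.2);lu=np.array([np.cos(a),np.sin(a)]);u=np.array([lu[1],-lu[0]])
def fit(c,name,smin=-.08):
    P,r,ok=cloud(c);e=P[:,:2]-mid;S=e@u;L=e@lu
    m0=ok&(abs(S)<.06)&(abs(L)<.07)&(P[:,2]>.032)&(P[:,2]<.064)&(S>smin)
    if name=="scene":   # drop finger pixels by colour (brass: saturated)
        pass
    img=c["image"].reshape(-1,3).astype(int);m0&=(img[:,0]-img[:,2]>50)
    Q=P[m0];s=S[m0];l=L[m0]
    f=lambda p:np.hypot((s-p[0]-l*np.tan(p[1]))*np.cos(p[1]),Q[:,2]-p[2])-.02
    o=least_squares(f,[np.median(s),0,.038],loss="soft_l1",f_scale=.002)
    print(name,len(Q),"s mm",(o.x[0]*1e3).round(2),"tilt",np.degrees(o.x[1]).round(2),"z",o.x[2].round(4),"rms",np.std(f(o.x)).round(4),"l",np.percentile(l,[.5,99.5]).round(4))
def lines_scene():
    s=load("scene0.npz")
    for n,p in dict(A1=(475,327),A2=(195,373),B1=(505,379),B2=(215,424)).items():
        X=world(s,(p[0]+.5)/5-.5+265,(p[1]+.5)/5-.5+170,z=.018);e=X[:2]-mid;print("scene line",n,"s mm",(e@u*1e3).round(2),"l",(e@lu).round(3))
E
python3 - <<'E'
from fit import *
lines_scene()
fit(load("scene4.npz"),"scene");fit(wcam(load("wrist4.npz")),"wrist")
c=load("wrist4.npz");c=wcam(c)
for p in((467,297),(440,297),(206,297)): e=world(c,*p,z=.018)[:2]-mid;print("wrist lineA",(e@u*1e3).round(2),(e@lu).round(3))
e=c["ee"][:2]-mid;print("TCP s",e@u,"l",e@lu)
E
```

```text
scene line A1 s mm -25.37 l 0.075
scene line A2 s mm -23.19 l -0.074
scene line B1 s mm 20.18 l 0.074
scene line B2 s mm 18.86 l -0.075
scene 669 s mm -19.16 tilt -2.88 z 0.0395 rms 0.0022 l [-0.0628  0.0478]
wrist 9072 s mm -18.73 tilt -2.53 z 0.0358 rms 0.0007 l [-0.0437  0.0439]
wrist lineA -24.24 0.071
wrist lineA -24.24 0.056
wrist lineA -24.22 -0.075
TCP s -0.0518321372641049 l -0.011308414063071643
```

The tube is 16.6 mm short of the middle (wrist and scene agree), but the tilt is still about -2.6°, because a rolling tube barely yaws when pushed. I'll turn it square by nudging opposite ends from opposite sides with the fingertips, without gripping, and then do the final push. First I'll lift, open and turn over the tube.

>>> drive_tool(
  deltas=[
    [[3,0,-8],0,0.3],
    [[3,0,-25],0,0.3],
    [[0,1,-42],-0.1,0.3],
    [[-10,2,-50],-0.22,0.0],
    [[-20,2,-50],-0.34,0.0],
    [[-28,2,-50],-0.46,0.0],
    [[-33,2,-50],-0.58,0.0],
    [[-33,2,-50],-0.7,0.0],
    [[-33,2,-50],-0.82,0.0],
    [[-33,2,-50],-0.838,0.0],
    [[-33,2,-50],-0.838,0.0],
    [[-33,2,-50],-0.838,0.0],
  ],
)

```text
time_s: 12.13
ee_pos: [0.4608, -0.1017, 0.0637]
ee_rot: [180.0, 0.0, 128.6]
wrist_force: [0.4, -0.6, -0.0]
opening: 0.0851
```

Run:
```python
from look import *
from fit import *
o,s=look(5)
c=o["wrist"]
Rt=Ro.from_euler("xyz",s["ee_rot"],degrees=True).as_matrix()
for n in o:
    P,r,ok=cloud(o[n]);L=(P-s["ee_pos"])@Rt
    m=ok&(abs(abs(L[:,1])-.048)<.012)&(abs(L[:,0])<.0135)&(L[:,2]<-.005)&(L[:,2]>-.06);print(n,np.sort(L[m,2])[-8:].round(4))
    fit(o[n],n)
e=np.array(s["ee_pos"])[:2]-mid;print("TCP s",e@u,"l",e@lu)
```

```text
{'ee_pos': [0.4608, -0.1017, 0.0637], 'ee_rot': [179.9933, 0.0129, 128.5871], 'wrist_force': [0.3923, -0.5689, -0.0147], 'opening': 0.0851, 'time_s': 12.1333}
wrist lowest finger, tool z [-0.0323 -0.0322 -0.0322 -0.0322 -0.0321 -0.0319 -0.0319 -0.0319 -0.0318
 -0.0318 -0.0317 -0.0317]
scene lowest finger, tool z [-0.0393 -0.0378 -0.0377 -0.0374 -0.0372 -0.0369 -0.0369 -0.0364 -0.0363
 -0.0358 -0.0355 -0.0345]
wrist [-0.0321 -0.0319 -0.0319 -0.0319 -0.0318 -0.0318 -0.0317 -0.0317]
wrist 10126 s mm -18.82 tilt -2.54 z 0.0358 rms 0.0005 l [-0.0639  0.045 ]
scene [-0.0368 -0.0365 -0.0364 -0.0363 -0.0358 -0.0357 -0.0355 -0.0345]
scene 664 s mm -18.93 tilt -2.92 z 0.0393 rms 0.0016 l [-0.0629  0.0475]
TCP s -0.018927105423001057 l -0.009266977437637111
```

View pics/wrist5.png

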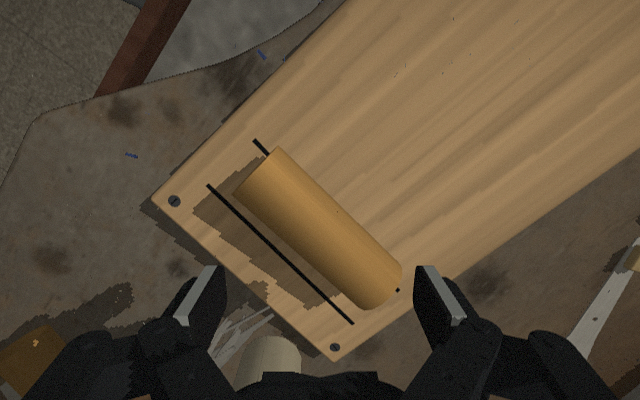

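View pics/sc5.png

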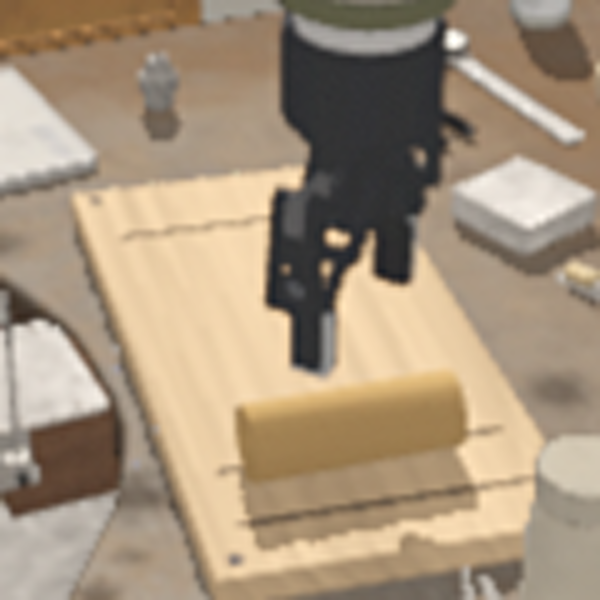

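The wrist view shows the tube running from (258,165) to (385,290), line B from (208,185) to (352,324), and line A's ends at (255,140) and (398,290). The right finger is behind the far end and the left finger ahead of the near end, as planned. Descending 58 mm, with tips now 33.5 mm behind the TCP when open.

>>> drive_tool(
  deltas=[
    [[0,0,5],0,0.0],
    [[0,0,14],0,0.0],
    [[0,0,22],0,0.0],
    [[0,0,29],0,0.0],
    [[0,0,36],0,0.0],
    [[0,0,43],0,0.0],
    [[0,0,50],0,0.0],
    [[0,0,55],0,0.0],
    [[0,0,58],0,0.0],
    [[0,0,58],0,0.0],
  ],
)

```text
time_s: 13.07
ee_pos: [0.4604, -0.1018, 0.0047]
ee_rot: [-180.0, -0.0, 128.8]
wrist_force: [-0.1, 0.1, 1.0]
opening: 0.0854
```

Run:
```python
from look import *
from fit import *
o,s=look(6)
for n in o: fit(o[n],n)
c=wcam(load("wrist5.npz"))
for n,p in dict(A1=(255,140),A2=(398,290),B1=(208,185),B2=(352,324)).items():
    e=world(c,*p,z=.018)[:2]-mid;print(n,(e@u*1e3).round(2),(e@lu).round(4))
```

```text
{'ee_pos': [0.4604, -0.1018, 0.0047], 'ee_rot': [-179.9585, -0.0393, 128.7901], 'wrist_force': [-0.0615, 0.0633, 0.9599], 'opening': 0.0854, 'time_s': 13.0667}
wrist lowest finger, tool z [-0.0099 -0.0099 -0.0099 -0.0099 -0.0098 -0.0098 -0.0097 -0.0097 -0.0096
 -0.0095 -0.0095 -0.0094]
scene lowest finger, tool z [-0.0137 -0.0137 -0.0137 -0.0136 -0.0135 -0.0135 -0.0131 -0.013  -0.0129
 -0.0127 -0.0124 -0.012 ]
wrist 14709 s mm -18.74 tilt -2.54 z 0.0358 rms 0.0005 l [-0.0641  0.044 ]
scene 499 s mm -18.9 tilt -3.02 z 0.0393 rms 0.002 l [-0.0631  0.0477]
A1 -24.16 -0.0759
A2 -23.54 0.0709
B1 19.72 -0.0762
B2 21.0 0.0712
```

View pics/wrist6.png

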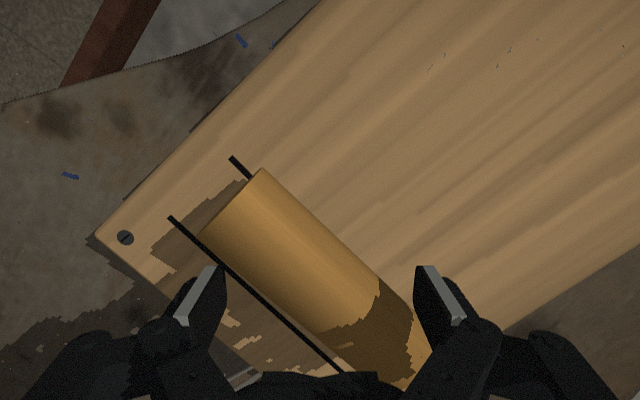

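>>> drive_tool(
  deltas=[
    [[0,0,0],0.02,0.0],
    [[0,0,0],0.04,0.0],
    [[0,0,0],0.055,0.0],
    [[0,0,0],0.07,0.0],
    [[0,0,0],0.085,0.0],
    [[0,0,0],0.095,0.0],
    [[0,0,0],0.105,0.0],
    [[0,0,0],0.115,0.0],
    [[0,0,0],0.118,0.0],
    [[0,0,0],0.118,0.0],
  ],
)

```text
time_s: 14.0
ee_pos: [0.4607, -0.1018, 0.0054]
ee_rot: [-180.0, -0.0, 122.0]
wrist_force: [0.7, -0.6, 0.8]
opening: 0.0856
```

Run:
```python
from look import *
from fit import *
o,s=look(7)
for n in o: fit(o[n],n)
```

```text
{'ee_pos': [0.4607, -0.1018, 0.0054], 'ee_rot': [-179.9982, -0.0005, 122.0161], 'wrist_force': [0.6568, -0.6406, 0.7618], 'opening': 0.0856, 'time_s': 14.0}
wrist lowest finger, tool z [-0.0092 -0.0092 -0.0092 -0.0092 -0.0092 -0.0091 -0.0091 -0.0091 -0.0091
 -0.0089 -0.0089 -0.0089]
scene lowest finger, tool z [-0.0133 -0.0133 -0.0131 -0.013  -0.013  -0.0129 -0.0127 -0.0124 -0.0123
 -0.012  -0.0119 -0.0119]
wrist 15002 s mm -18.48 tilt -1.28 z 0.0358 rms 0.0005 l [-0.0639  0.0426]
scene 508 s mm -18.64 tilt -1.81 z 0.0393 rms 0.0018 l [-0.0624  0.0478]
```

View pics/wrist7.png

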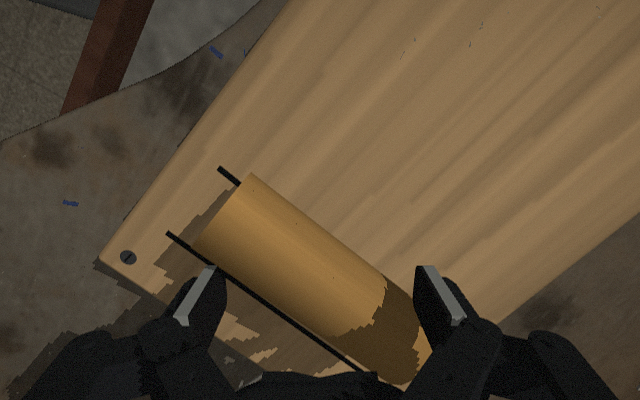

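The nudge works: the tilt has halved. Turning a bit more.

>>> drive_tool(
  deltas=[
    [[0,0,0],0.008,0.0],
    [[0,0,0],0.016,0.0],
    [[0,0,0],0.024,0.0],
    [[0,0,0],0.03,0.0],
    [[0,0,0],0.03,0.0],
    [[0,0,0],0.03,0.0],
  ],
)

```text
time_s: 14.6
ee_pos: [0.4607, -0.1018, 0.0054]
ee_rot: [180.0, 0.0, 120.3]
wrist_force: [-0.3, -0.7, 0.3]
opening: 0.0855
```

Run:
```python
from look import *
from fit import *
o,s=look(8)
for n in o: fit(o[n],n)
```

```text
{'ee_pos': [0.4607, -0.1018, 0.0054], 'ee_rot': [179.9987, 0.0033, 120.3146], 'wrist_force': [-0.2991, -0.682, 0.2741], 'opening': 0.0855, 'time_s': 14.6}
wrist lowest finger, tool z [-0.0093 -0.0093 -0.0093 -0.0093 -0.0093 -0.0092 -0.0092 -0.0092 -0.0092
 -0.0091 -0.0091 -0.0087]
scene lowest finger, tool z [-0.0133 -0.0132 -0.0132 -0.0131 -0.0129 -0.0129 -0.0128 -0.0125 -0.0124
 -0.0124 -0.0123 -0.0121]
wrist 15025 s mm -18.17 tilt 0.45 z 0.0358 rms 0.0006 l [-0.0636  0.0426]
scene 511 s mm -18.18 tilt -0.07 z 0.0394 rms 0.0026 l [-0.0622  0.0471]
```

Now parallel to within about 0.2°: tube +0.45° against lines +0.37° in the wrist view. Release, lift and go back behind the tube.

>>> drive_tool(
  deltas=[
    [[0,0,0],-0.03,0.0],
    [[0,0,0],-0.06,0.0],
    [[0,0,-15],-0.06,0.0],
    [[0,0,-38],-0.06,0.0],
    [[5,4,-52],0.02,0.1],
    [[13,11,-55],0.14,0.3],
    [[22,18,-55],0.26,0.3],
    [[31,25.5,-55],0.38,0.3],
    [[31,25.5,-55],0.5,0.3],
    [[31,25.5,-55],0.61,0.3],
    [[31,25.5,-55],0.695,0.3],
    [[31,25.5,-55],0.695,0.3],
  ],
)

```text
time_s: 15.7
ee_pos: [0.467, -0.062, 0.0604]
ee_rot: [-180.0, 0.0, 80.4]
wrist_force: [0.6, 0.2, 0.0]
opening: 0.0596
```

Run:
```python
from look import *
from fit import *
o,s=look(9)
for n in o: fit(o[n],n)
e=np.array(s["ee_pos"])[:2]-mid;print("TCP s",e@u,"l",e@lu)
```

```text
{'ee_pos': [0.467, -0.062, 0.0604], 'ee_rot': [-179.9927, 0.0165, 80.3926], 'wrist_force': [0.5679, 0.2286, 0.0101], 'opening': 0.0596, 'time_s': 15.7}
wrist lowest finger, tool z [-0.0242 -0.0242 -0.0242 -0.0242 -0.024  -0.024  -0.024  -0.0239 -0.0238
 -0.0234 -0.0231 -0.023 ]
scene lowest finger, tool z [-0.032  -0.0315 -0.0314 -0.0311 -0.031  -0.0304 -0.0303 -0.0297 -0.0296
 -0.0295 -0.0282 -0.0273]
wrist 6885 s mm -18.17 tilt 0.48 z 0.0358 rms 0.0006 l [-0.0481  0.0434]
scene 661 s mm -18.23 tilt 0.41 z 0.0393 rms 0.0015 l [-0.0621  0.0469]
TCP s -0.0591580464931899 l -0.009481741573822276
```

View pics/wrist9.png

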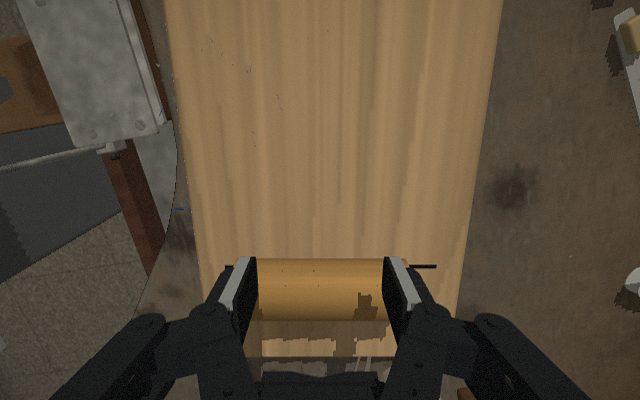

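View pics/sc9.png

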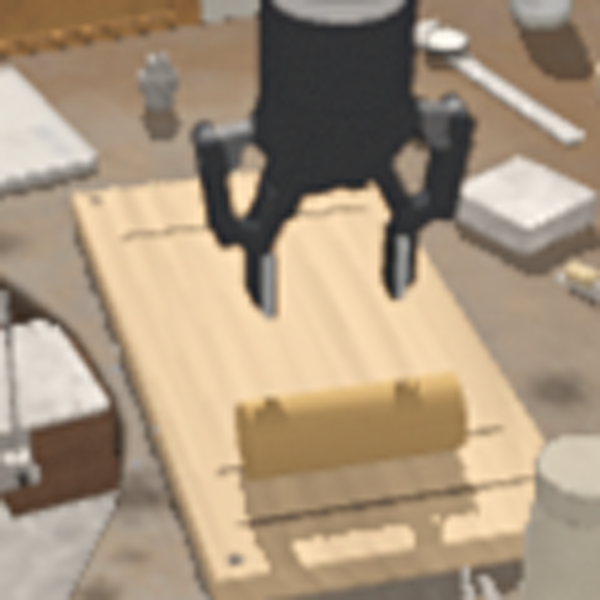

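The tube is unchanged and parallel: s = -18.2 mm, tilt 0.45°. Lower behind it and push slowly, stopping short.

>>> drive_tool(
  deltas=[
    [[0,0,5],0,0.3],
    [[0,0,15],0,0.3],
    [[0,0,27],0,0.3],
    [[0,0,38],0,0.3],
    [[0,0,45],0,0.3],
    [[0,0,47],0,0.3],
    [[-2,0,47],0,0.3],
    [[-5,0,47],0,0.3],
    [[-7,0,47],0,0.3],
    [[-8,0,47],0,0.3],
    [[-8,0,47],0,0.3],
  ],
)

```text
time_s: 16.72
ee_pos: [0.4659, -0.0705, 0.0138]
ee_rot: [180.0, 0.0, 80.5]
wrist_force: [0.7, -0.2, -0.0]
opening: 0.0599
```

>>> drive_tool(
  deltas=[
    [[-1,0,0],0,0.3],
    [[-2,0,0],0,0.3],
    [[-3,0,0],0,0.3],
    [[-4.5,0,0],0,0.3],
    [[-6,0,0],0,0.3],
    [[-8,0,0],0,0.3],
    [[-10,0,0],0,0.3],
    [[-12,0,0],0,0.3],
    [[-13.5,0,0],0,0.3],
    [[-14.5,0,0],0,0.3],
    [[-15,0,0],0,0.3],
    [[-15,0,0],0,0.3],
  ],
)

```text
time_s: 17.72
ee_pos: [0.4633, -0.0851, 0.0134]
ee_rot: [180.0, 0.0, 80.5]
wrist_force: [0.0, -0.1, 0.2]
opening: 0.0598
```

>>> drive_tool(
  deltas=[
    [[0,0,0],0,0.3],
    [[0,0,0],0,0.3],
    [[0,0,0],0,0.3],
    [[0,0,0],0,0.3],
  ],
)

```text
time_s: 18.05
ee_pos: [0.4633, -0.0848, 0.0134]
ee_rot: [-180.0, 0.0, 80.5]
wrist_force: [-0.2, -0.2, 0.3]
opening: 0.0597
```

Run:
```python
from look import *
from fit import *
o,s=look(10)
for n in o: fit(o[n],n)
e=np.array(s["ee_pos"])[:2]-mid;print("TCP s",e@u,"l",e@lu)
```

```text
{'ee_pos': [0.4633, -0.0848, 0.0134], 'ee_rot': [-179.9999, 0.0007, 80.4989], 'wrist_force': [-0.1536, -0.2415, 0.2687], 'opening': 0.0597, 'time_s': 18.05}
wrist lowest finger, tool z [-0.0152 -0.0151 -0.0151 -0.015  -0.015  -0.015  -0.015  -0.0149 -0.0149
 -0.0148 -0.0146 -0.0145]
scene lowest finger, tool z [-0.0371 -0.0367 -0.0366 -0.0364 -0.0363 -0.0356 -0.0339 -0.0331 -0.0325
 -0.0313 -0.0302 -0.0297]
wrist 9231 s mm -4.17 tilt 0.45 z 0.0358 rms 0.0007 l [-0.0419  0.0169]
scene 683 s mm -4.58 tilt 0.21 z 0.0394 rms 0.0025 l [-0.0625  0.0469]
TCP s -0.03604392820906925 l -0.009492977989584525
```

View pics/sc10.png

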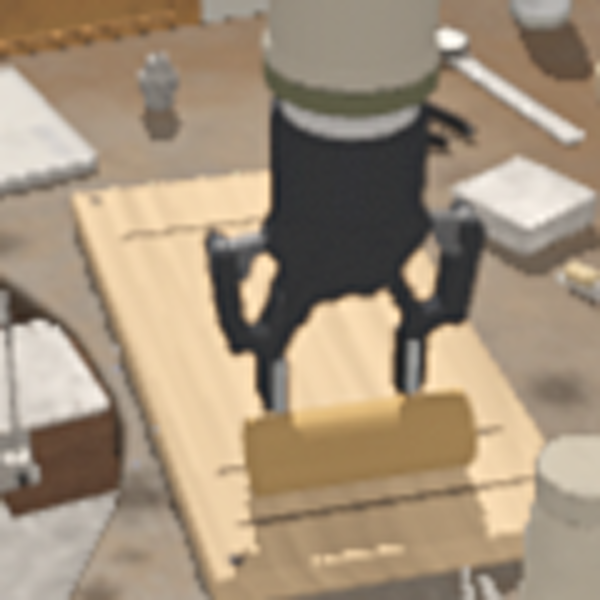

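2.2 mm short still. One small, slow push, then retreat and lift.

>>> drive_tool(
  deltas=[
    [[-0.6,0,0],0,0.3],
    [[-1.2,0,0],0,0.3],
    [[-1.8,0,0],0,0.3],
    [[-2.3,0,0],0,0.3],
    [[-2.6,0,0],0,0.3],
    [[-2.8,0,0],0,0.3],
    [[-2.8,0,0],0,0.3],
    [[-2.8,0,0],0,0.3],
  ],
)

```text
time_s: 18.82
ee_pos: [0.4628, -0.0877, 0.0134]
ee_rot: [180.0, 0.0, 80.5]
wrist_force: [0.4, -0.4, -0.4]
opening: 0.06
```

>>> drive_tool(
  deltas=[
    [[2,0,0],0,0.3],
    [[6,0,0],0,0.3],
    [[14,0,0],0,0.3],
    [[24,0,-8],0,0.3],
    [[34,0,-25],0,0.3],
    [[44,0,-50],0,0.3],
    [[54,0,-75],0,0.3],
    [[62,0,-100],0,0.3],
    [[66,0,-118],0,0.3],
    [[66,0,-120],0,0.3],
    [[66,0,-120],0,0.3],
  ],
)

```text
time_s: 19.73
ee_pos: [0.4744, -0.0214, 0.1343]
ee_rot: [179.9, -0.1, 80.6]
wrist_force: [-0.0, 0.1, 0.2]
opening: 0.0597
```

Run:
```python
from look import *
from fit import *
o,s=look(11)
for n in o: fit(o[n],n)
c=dict(read_camera("top"));np.savez("top11.npz",**c);fit(c,"top")
cv2.imwrite("pics/top11.png",cv2.resize(c["image"][120:250,230:400,::-1],None,fx=4.7,fy=4.5,interpolation=cv2.INTER_CUBIC))
```

```text
{'ee_pos': [0.4744, -0.0214, 0.1343], 'ee_rot': [179.8663, -0.055, 80.5982], 'wrist_force': [-0.0031, 0.1419, 0.2316], 'opening': 0.0597, 'time_s': 19.7333}
wrist lowest finger, tool z [-0.0244 -0.0244 -0.0244 -0.0244 -0.0244 -0.0243 -0.0241 -0.0241 -0.024
 -0.024  -0.0236 -0.0235]
scene lowest finger, tool z [-0.0316 -0.0316 -0.0316 -0.0308 -0.0296 -0.0295 -0.0295 -0.0289 -0.0289
 -0.0282 -0.0277 -0.0276]
wrist 5229 s mm -1.89 tilt 0.47 z 0.0358 rms 0.0006 l [-0.0629  0.0453]
scene 672 s mm -1.85 tilt 0.37 z 0.0394 rms 0.0015 l [-0.0625  0.0465]
top 575 s mm -0.75 tilt 0.58 z 0.0372 rms 0.0022 l [-0.0606  0.0479]
```

View pics/wrist11.png

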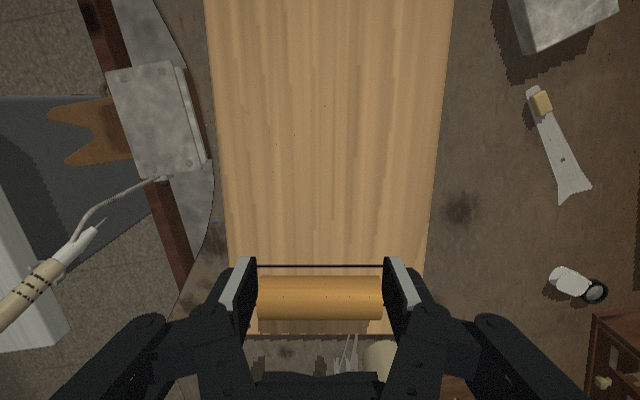

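View pics/top11.png

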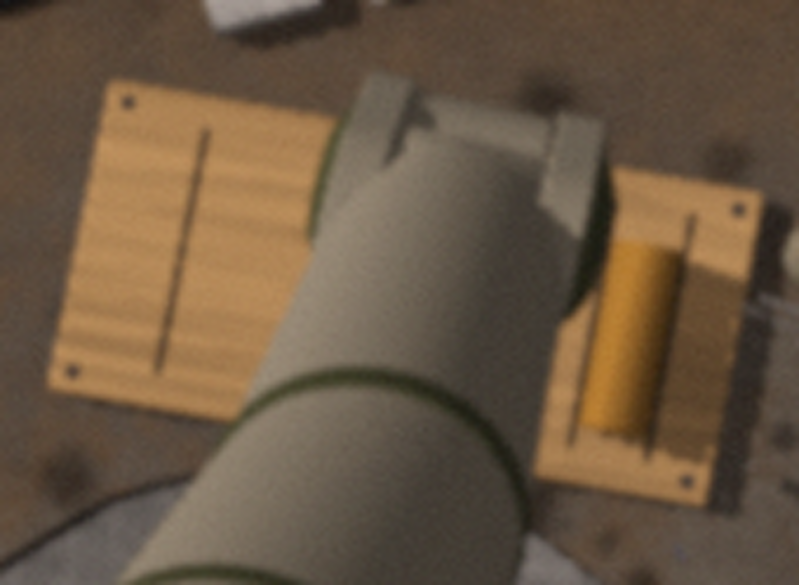

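View pics/sc11.png

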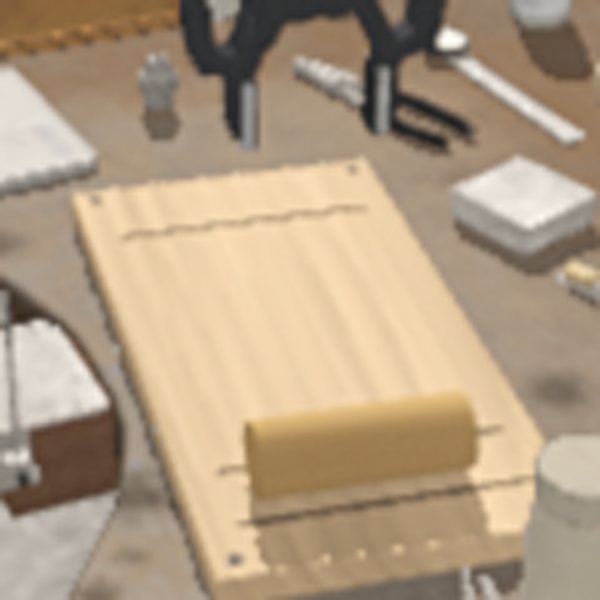

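All three views agree: each camera puts the tube within 1 mm of midway and about parallel, and the arm is clear. Handing in.

Run:
```python
from station import *
print(finish_job())
```

```text
the job is handed in; nothing more can be done
None
```

The long tube is resting midway between the pair of lines and parallel to them, and I've handed the job in at about 20 s of the 32 s allowed. I rolled it along the board by pushing slowly from behind, with the fingertips about 1 mm above its axis. The short tube was never approached, though I didn't re-measure it at the end.

**Last checks:**
- **Position:** each camera, measured against the lines in its own view, puts the tube within 1 mm of midway.
- **Angle:** it is parallel to the lines to within about half a degree. The wrist camera reads 0.47° for the tube and 0.37° for the lines.
- **Along the lines:** the tube sits about 8 mm toward the robot from the lines' mid-length, but within their length.
- **Arm:** it is clear of everything, with no force at the wrist.

**What disagreed:**
- **Fingertip position:** the text puts the tips 11 mm ahead of the TCP. The cameras and a gentle touch on the board (14 N) put them about 26 mm behind it, with the fingers partly closed. I used the measured value.
- **Tilt:** pushing from behind left the tube's initial tilt of about 3° almost unchanged. I squared it with the open fingertips nudging opposite ends from opposite sides, without gripping or lifting. This was the only contact not made from behind. I then made the last 16 mm from behind.
- **Camera offset:** the top camera differs from the other two by about 2 mm on where the lines are, within the stated calibration.

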